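# Index the dish carousel under the macro lens

### The job

Bring the dish with the orange lid under the lens by indexing the dish carousel one hole: press the red indexing plunger in with a fingertip, push the table round with it to the next hole, and let the plunger spring up fully home there. Only press and push; do not touch or lift any dish, and leave everything standing around it undisturbed.

Things in the scene. Friction and masses are not known exactly. Their poses are not given: they have to be found in the camera images.
- stand: white fixed macro imaging stand, base plate 410 x 370 x 16 mm, that carries the round carousel and, at its rear, lens column and boom. Origin: on the carousel's turning axis, at bench level; z up, x pointing from index_hole to the axis. The column (36 mm thick, 251 mm high) stands at x 175, y 125 mm in this frame
- view_spot (a point): the point under the lens, 75 mm from the turning axis, 40 degrees anticlockwise of the stand's x axis, at the height of the carousel's top face (62 mm). Lens and ring light hang over it: 72 mm across, from 146 to 275 mm above the bench
- carousel (a joint): angle of the carousel in rad, 0 at the start, positive anticlockwise seen from above. Grey disc, radius 118 mm, top at height 62 mm, six dish places on a circle of radius 75 mm, 60 degrees apart, five taken. Locked (play about 0.006) while the plunger is home in a hole; else it turns against light friction, 0.12 N m. The next holes are at +1.047 and -1.047
- plunger (a joint): how far the plunger is pressed in, m: 0 is up, home in a hole; 0.013 is fully in, at its stop; 4.5 N starts it, 8 N holds it in. From 0.010 on it is out of the hole and the carousel turns. Let go between holes it stays caught at about 0.010, still turnable, and springs up by itself at the next hole; its end is round and centres itself within about 4 mm of the hole
- button_top (a point): centre of the top face of the plunger's red cap, 28 mm across and 8 mm thick; 88 mm above the bench when home, 75 mm when fully in. Carried by the carousel, 138 mm from the turning axis, on the robot's side of it at the start. The fingertip that presses it can push the carousel round by friction on the cap or by a cheek (see yoke)
- yoke (a point): point under the cap at height 67 mm on the aluminium bracket that turns with the carousel. On the bracket two upright black cheeks flank the cap, ahead and behind in the turning direction, 48 mm apart, 40 mm long radially, 6 mm thick, tops at height 96 mm; the gap is open above, inwards and outwards
- index_hole (a point): centre of the hole in which the plunger stands at the start (upper face, height 48 mm). Fixed index plate: aluminium ring at height 40 to 48 mm, outer radius 163 mm, with six holes 60 degrees apart on a circle of radius 138 mm, joined by a narrow slot
- dish_orange: 35 mm culture dish: clear, with lid in orange; 38 mm across, 13.5 mm high. Origin: centre of its underside. It stands loose between three low pins (6 mm high) on the carousel, its underside at height 62 mm. At the start one place (60 degrees) to one side or the other of the place under the lens
- dish_blue: 35 mm culture dish: clear, with lid in blue; 38 mm across, 13.5 mm high. Origin: centre of its underside. It stands loose between three low pins (6 mm high) on the carousel, its underside at height 62 mm, under the lens at the start
- dish_white1: 35 mm culture dish: clear, with lid in white; 38 mm across, 13.5 mm high. Origin: centre of its underside. It stands loose between three low pins (6 mm high) on the carousel, its underside at height 62 mm
- dish_white2: 35 mm culture dish: clear, with lid in white; 38 mm across, 13.5 mm high. Origin: centre of its underside. It stands loose between three low pins (6 mm high) on the carousel, its underside at height 62 mm
- dish_white3: 35 mm culture dish: clear, with lid in white; 38 mm across, 13.5 mm high. Origin: centre of its underside. It stands loose between three low pins (6 mm high) on the carousel, its underside at height 62 mm
- oil_bottle: amber immersion oil bottle, 28 mm across, 62 mm high, on a front corner of the base plate; not part of the job
- objective: steel microscope objective standing on its thread, 27 mm across, 45 mm high, on the other front corner; not part of the job
- slide_box: blue slide box 85 x 100 x 32 mm; not part of the job
- tip_box: pipette tip box 122 x 87 x 61 mm, green lid; not part of the job
- wash_bottle: white wash bottle, 62 mm across, 165 mm high; not part of the job
- forceps: steel forceps, 125 mm long, lying; not part of the job
- beaker: small glass beaker, 56 mm across, 65 mm high; not part of the job
Not all that is in view belongs to the job. What is meant by the dish_orange is not turquoise, and is the smaller of those in its own colour. Leave any green look-alike of the dish_white1 alone.

How it is judged:
By the outcome, as a careful person would: the job done as asked, in the order asked, and still so for the second after the job is handed in, with the robot touching nothing.
It also fails if it takes over 45 s, if anything falls off the work surface, if the arm or the gripper's body presses on something with over 40 N, if the wrist force passes 120 N, or if a joint passes its speed limit or range.

### The arm

A 6-joint arm with a two-finger parallel gripper is mounted at the origin on the work surface. World frame = base frame: x ahead of the robot, y to its left, z up, the work surface at z = 0. Lengths are in m, angles in rad, forces in N, time in s.
With the tool pointing down it reaches from about 0.35 to 0.85 m from the base axis. Payload 8.1 kg.
Tool frame: the origin (TCP) lies on the centre line of the jaws, within the pads' length; the fingertips stand robot.tip_reach ahead of it and the grasp point (between the pads) lies 5 mm behind it (robot.tip_reach is the distance from the TCP to the fingertips, in m); z points along the fingers, y is the direction in which the jaws open and shut (so a half turn about z gives the same grasp; the last joint's range is limited). The gripper opens to 93 mm and grips with 3 to 60 N. Pads are 15 mm wide; open, the fingers measure 128 mm over their backs; the gripper's body (75 mm by 188 mm) begins 65 mm behind the grasp point.
Start: joints at [1.259, 0.13, 1.488, -0, 1.523, -0.085], TCP at [0.135, 0.585, 0.233] pointing down, gripper open.
Joint ranges: [-2.96, 2.96], [-0.89, 2.26], [0.02, 2.5], [-1.34, 4.48], [0, 2.73], [-2.66, 2.66]. Speed limits (rad/s): [2.39, 2.39, 2.79, 3.14, 3.14, 3.14].

### API

Orientations are given as a rotation vector (axis times angle).
In Python, from plant import sensors, read_camera, robot gives the robot as it stands.
- The arm moves only by the tool play_rows, never from a script. Its argument "series" is a list that holds one entry, the list of rows, each a list of 5 numbers: the closure, from -1 (fully open) to 1 (shut), then the shift along the world's x, y, z in m, then the turn about the world's z in rad. A call has 1 to 8 rows; each row is the pose to reach, as a shift and turn from the pose commanded when the call began; what a row does not reach only later rows make up. A row lasts 1/10 s, in which the tool goes at most 50 mm and 8.59 degrees, less where a joint would pass 70% of its speed; a pose out of reach is approached as far as the arm can. A call with a gripper value outside its range is refused whole. The fingers move at their own pace and stop on an object; "force" is the grip in N (left out, the last holds). Time passes only in rows, so rows that repeat a pose let the fingers close. It gives the time, the measured TCP pose, the force and the opening at its end, in the units of the state.
- sensors.read_state(): the state, without advancing time (a new reading comes with each control period).
- read_camera(name): name is "scene" or "top" or "wrist"; returns a dict with "color" (384x512x3 uint8, red, green, blue), "range_z" (384x512 float32, m along the optical axis (not along the pixel's ray), 0 where there is no reading), "intrinsics" (3x3 intrinsics, pixels), "rvec" (rotation vector, rad) and "tvec" (3), from world to camera coordinates, as OpenCV has them. Camera axes: x right, y down, z forward; pixel columns grow to the right and rows downward; lengths in m; the calibration is good to about 2 mm. A picture is of the moment at which its call begins.
- robot.close_job(): hands the job in, once; it reports no verdict.
The state is a dict: "t": time; "q": joint angles; "dq": joint speeds; "joint_torque": joint torques, N m; "tool_pos": TCP position; "orientation": TCP orientation; "force": force on the tool from outside, world axes, zero at the start; "wrist_torque": the same for the moment, N m; "opening": finger opening in m.
Only numpy, scipy, OpenCV 4.12 (cv2) and the standard library are available. Lean on these libraries where they do the work, as an engineer would, in place of code of your own. Each camera call takes 0.05 s, during which the arm holds its last target.

## Working session

There is one attempt and no reset: what is moved stays moved. The work goes in short steps, Python scripts to look and compute and a tool call to move; the robot and the scene stay as the last step left them, time stands still between calls to the robot, and variables do not carry over. Pictures are saved under pics/ and viewed, and the job is handed in when it is done.

Besides the shell and the picture viewer there is one more tool, called after "Emit:" as name([rows], argument=value, ...), one row to a line, values as JSON. play_rows: Moves the arm, as the interface text tells. Its arguments: {"type":"object","properties":{"series":{"type":"array","items":{"type":"array","items":{"type":"array","items":{"type":"number"}}}},"force":{"type":"number"}},"required":["series"]}

```bash
mkdir -p pics; python3 - <<'E'
from plant import sensors, read_camera, robot
import cv2,numpy as np,pickle
s=sensors.read_state();print(s, robot.tip_reach)
d={}
for n in("scene","top","wrist"):
    c=read_camera(n);d[n]=c;cv2.imwrite(f"pics/{n}0.png",cv2.cvtColor(c["color"],cv2.COLOR_RGB2BGR))
pickle.dump(d,open("d0.pkl","wb"))
E
```

```text
{'t': 0.0, 'q': array([ 1.25858119e+00,  1.31168471e-01,  1.48924903e+00,  1.86678390e-05,
        1.52297973e+00, -8.53661304e-02]), 'dq': array([-5.29136191e-04, -1.05387654e-04,  2.20195311e-05, -8.96310790e-04,
       -5.70509675e-04,  4.43993807e-04]), 'joint_torque': array([-5.71476576e-04, -5.59867609e+01, -4.91733634e+01,  7.64935557e-02,
        3.62168450e-02, -1.57422060e-04]), 'tool_pos': array([0.13473471, 0.5841368 , 0.23159966]), 'orientation': array([-3.55528901e-01, -3.12103221e+00,  2.77268533e-03]), 'force': array([-0.61303396,  0.40765972,  0.22488486]), 'wrist_torque': array([ 0.04829212, -0.01175302,  0.01089309]), 'opening': 0.09301593935506093} 0.014
```

View pics/scene0.png

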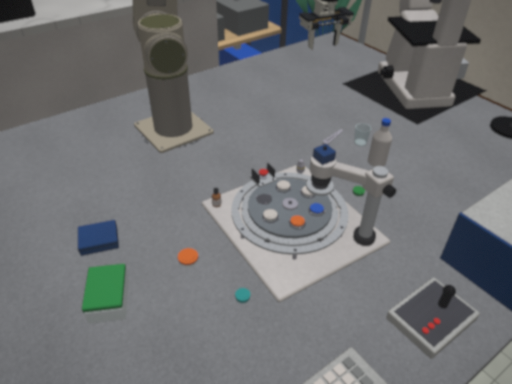

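View pics/top0.png

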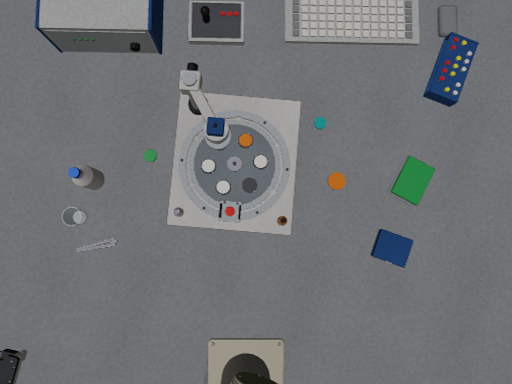

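View pics/wrist0.png

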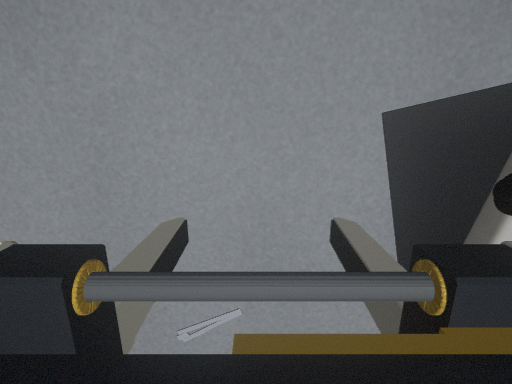

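Top view: carousel centre near (234,163), red cap (230,211), the small orange lid (246,140), lens (216,127). The large orange lid at (337,181) is a decoy on the bench. The small orange dish sits clockwise of the lens, so the table has to turn anticlockwise (+60°). Next I'll measure.

```bash
cat > h.py <<'E'
import cv2,numpy as np
def cam(c):
    R=cv2.Rodrigues(np.array(c["rvec"]))[0];return c["intrinsics"],R,np.array(c["tvec"]).ravel()
def ray(c,uv,z):
    K,R,t=cam(c);o=-R.T@t;d=R.T@np.linalg.inv(K)@np.array([*uv,1.]);return o+d*(z-o[2])/d[2]
def blobs(c,lo,hi,amin=8):
    h=cv2.cvtColor(c["color"],cv2.COLOR_RGB2HSV);m=cv2.inRange(h,np.array(lo),np.array(hi))
    n,l,st,ce=cv2.connectedComponentsWithStats(m);return [(ce[i].round(1),st[i,4],st[i,:4]) for i in range(1,n) if st[i,4]>=amin]
def tri(c1,u1,c2,u2):
    P=[];
    for c in(c1,c2):
        K,R,t=cam(c);P.append(K@np.c_[R,t])
    X=cv2.triangulatePoints(P[0],P[1],np.array(u1,float),np.array(u2,float)).ravel();return X[:3]/X[3]
E
python3 - <<'E'
from h import *;import pickle
d=pickle.load(open("d0.pkl","rb"));T=d["top"];S=d["scene"]
for n,c in d.items():
  if n=="wrist":continue
  for nm,lo,hi,z in(("red",(0,150,90),(6,255,255),.088),("orange",(7,150,100),(18,255,255),.0755),("blue",(105,150,60),(125,255,255),.0755)):
    for ce,a,st in blobs(c,lo,hi): print(n,nm,ce,a,st,ray(c,ce,z).round(4))
  im=cv2.cvtColor(c["color"],cv2.COLOR_RGB2BGR)
  x,y=(160,85) if n=="top" else (195,130)
  cv2.imwrite(f"pics/{n}0z.png",cv2.resize(im[y:y+150,x:x+200],None,fx=4,fy=4,interpolation=cv2.INTER_CUBIC))
E
```

```text
scene red [263.1 171.7] 30 [260 170   8   5] [0.4794 0.047  0.088 ]
scene red [436.5 320.8] 24 [434 319   6   5] [1.0922 0.0396 0.088 ]
scene red [430.8 325.3] 25 [428 323   6   6] [1.0919 0.0209 0.088 ]
scene red [425. 330.] 23 [423 328   5   5] [1.0918 0.002  0.088 ]
scene orange [297.1 220.4] 92 [291 216  13  10] [0.6836 0.0051 0.0755]
scene orange [187.4 256. ] 226 [178 249  19  15] [ 0.6224 -0.2897  0.0755]
scene blue [274.6   8.8] 176 [267   0  13  22] [-0.621   0.9562  0.0755]
scene blue [294.4  22.5] 447 [288   0  19  43] [-0.4075  0.9151  0.0755]
scene blue [319.7  30.2] 10 [319  28   3   5] [-0.2594  0.9514  0.0755]
scene blue [239.   52.5] 384 [221  44  40  18] [-0.2696  0.4803  0.0755]
scene blue [385.9 121.5] 37 [383 119   7   6] [0.4903 0.5739 0.0755]
scene blue [316.4 207.6] 78 [311 204  12   8] [0.6764 0.08   0.0755]
scene blue [ 91.5 235.8] 414 [ 80 225  31  23] [ 0.4238 -0.4517  0.0755]
scene blue [502.  242.1] 33 [492 235  20  15] [1.0449 0.3754 0.0755]
top red [222.6  13.1] 17 [221  11   4   5] [1.0523 0.0767 0.088 ]
top red [229.2  13.2] 17 [227  11   5   5] [1.0
[... 413 characters left out ...]
5622  0.088 ]
top red [229.6 210.7] 61 [226 207   8   9] [0.4764 0.049  0.088 ]
top orange [245.1 139.8] 136 [239 134  13  13] [0.6811 0.0075 0.0755]
top orange [336.1 180.6] 237 [328 172  17  18] [ 0.566  -0.254   0.0755]
top orange [280.5 220.9] 22 [278 217   7   8] [ 0.4494 -0.0948  0.0755]
top blue [37.  13.3] 63 [36  0  4 28] [1.0471 0.617  0.0755]
top blue [149.9  14.8] 93 [148   0   4  30] [1.0493 0.29   0.0755]
top blue [450.5  66.9] 1591 [424  32  55  70] [ 0.9074 -0.5963  0.0755]
top blue [215.  125.6] 252 [207 117  17  18] [0.7214 0.0944 0.0755]
top blue [ 74.  172.1] 94 [ 69 167  11  11] [0.5821 0.4898 0.0755]
top blue [392.4 247.7] 950 [373 229  40  38] [ 0.3764 -0.4125  0.0755]
```

View pics/top0z.png

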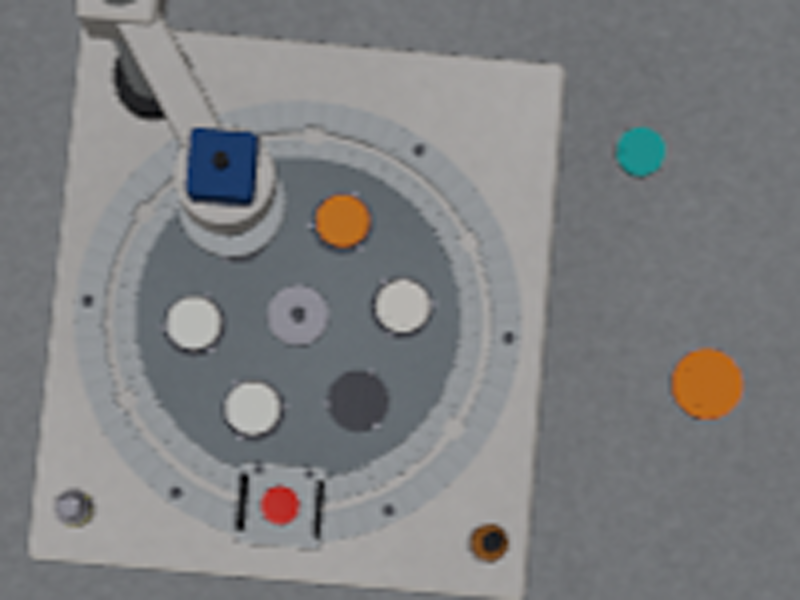

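View pics/scene0z.png

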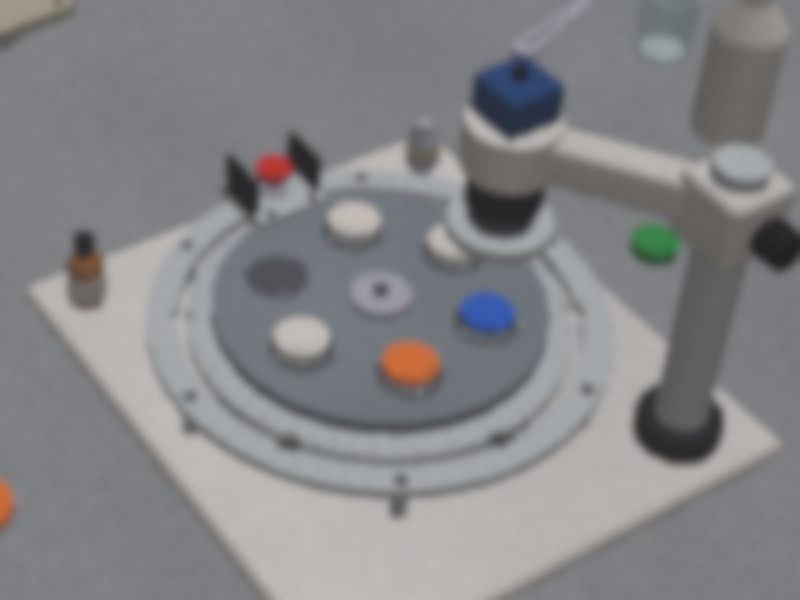

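```bash
python3 - <<'E'
from h import *;import pickle
d=pickle.load(open("d0.pkl","rb"));T=d["top"];S=d["scene"]
z=lambda u,v,x0,y0:((u+.5)/4-.5+x0,(v+.5)/4-.5+y0)
t=lambda u,v:z(u,v,160,85)
s=lambda u,v:z(u,v,195,130)
P={k:ray(T,t(*p),.0755)[:2] for k,p in dict(o=(343,221),wopp=(253,408),wl=(194,323),wr=(403,306)).items()}
print(P)
oppo=(P['o']+P['wopp'])/2;print("mid",oppo)
# orange->axis, 3 others circle fit
A=np.array(list(P.values()));M=np.c_[2*A,np.ones(4)];x=np.linalg.lstsq(M,(A**2).sum(1),rcond=None)[0];print("fit",x[:2],np.sqrt(x[2]+x[:2]@x[:2]))
print("hub z.06-.07",ray(T,t(298,314),.064), ray(S,s(380,291),.064),'cams orange',tri(T,t(343,221),S,s(411,361)))
b=tri(T,(229.6,210.7),S,(263.1,171.7));print("button",b)
ax=x[:2]
for bb in (ray(T,(229.6,210.7),.088)[:2],ray(S,(263.1,171.7),.088)[:2]):
  for a in(ax,oppo): print(np.linalg.norm(bb-a),np.degrees(np.arctan2(*(a-bb)[::-1])))
print('bottle',ray(T,t(489,542),.062),'obj',ray(T,t(74,508),.045))
for k,p in P.items(): print(k,np.degrees(np.arctan2(*(p-ax)[::-1])),np.linalg.norm(p-ax))
print('cheeks',ray(T,t(243,500),.096),ray(T,t(320,508),.096))
E
```

```text
{'o': array([0.68086026, 0.00674114]), 'wopp': array([0.5452349 , 0.06936294]), 'wl': array([0.60568527, 0.11219272]), 'wr': array([ 0.61970822, -0.03674915])}
mid [0.61304758 0.03805204]
fit [0.61290357 0.03774089] 0.07474682106733739
hub z.06-.07 [0.61489181 0.03846596 0.064     ] [0.60838091 0.04290454 0.064     ] cams orange [0.6814792  0.00723773 0.07446537]
button [0.47653948 0.04915635 0.08514619]
0.13699182508641744 -4.733087501762797
0.1371100539385967 -4.598539885584814
0.1338225868471886 -3.9460939207732717
0.1339452319521972 -3.8090726468679796
bottle [ 0.45204664 -0.09995103  0.062     ] obj [0.4744879  0.19885725 0.045     ]
o -24.521009191216947 0.07469335411882395
wopp 154.9529763573378 0.07469272051357988
wl 95.53766761065485 0.07480093740633133
wr -84.78052940908627 0.07480019488333195
cheeks [0.47873744 0.07445231 0.096     ] [0.47366163 0.02092231 0.096     ]
```

Emit:
play_rows([
  [[1,0.021,-0.033,0,-0.09],[1,0.042,-0.067,0,-0.18],[1,0.064,-0.1,0,-0.27],[1,0.085,-0.134,0,-0.36],[1,0.106,-0.167,0,-0.45],[1,0.127,-0.2,0,-0.53],[1,0.149,-0.234,0,-0.62],[1,0.17,-0.267,0,-0.71]],
], force=20)

```text
t: 0.95
tool_pos: [0.3054, 0.3161, 0.2325]
orientation: [1.423, 2.801, -0.0]
force: [0.8, 0.8, 0.2]
opening: 0.0332
```

Emit:
play_rows([
  [[1,0.021,-0.033,0,-0.09],[1,0.042,-0.067,0,-0.18],[1,0.064,-0.1,0,-0.27],[1,0.085,-0.134,0,-0.36],[1,0.106,-0.167,0,-0.45],[1,0.127,-0.2,0,-0.53],[1,0.149,-0.234,0,-0.62],[1,0.17,-0.267,0,-0.71]],
])

```text
t: 1.75
tool_pos: [0.4754, 0.049, 0.2325]
orientation: [-2.308, -2.131, -0.0]
force: [0.6, -0.4, -0.2]
opening: 0.0003
```

```bash
python3 - <<'E'
from plant import sensors, read_camera
from h import *
s=sensors.read_state();print(s['t'],s['tool_pos'],s['force'],s['opening'],cv2.Rodrigues(s['orientation'])[0].round(3),s['q'])
for n in("scene","wrist"):
    c=read_camera(n);cv2.imwrite(f"pics/{n}1.png",cv2.cvtColor(c["color"],cv2.COLOR_RGB2BGR))
E
```

```text
1.75 [0.47544129 0.04899583 0.23249889] [ 0.63991716 -0.40267046 -0.23019559] 0.00032967794069209687 [[ 0.08   0.997  0.   ]
 [ 0.997 -0.08   0.   ]
 [ 0.     0.    -1.   ]] [-4.66729467e-03 -2.05506349e-01  1.81593321e+00  3.93970288e-05
  1.53115984e+00  7.52631105e-02]
```

View pics/scene1.png

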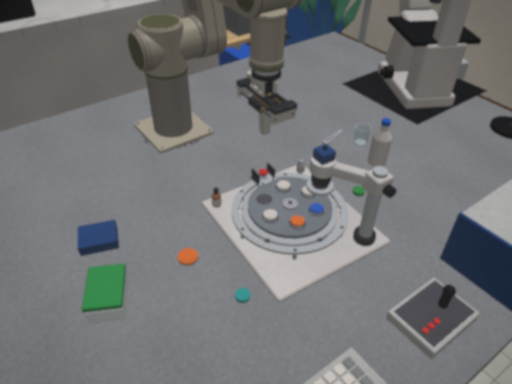

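View pics/wrist1.png

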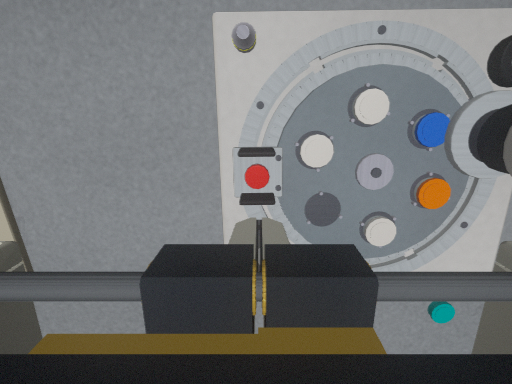

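Wrist view: red cap at (257,176) with the closed fingers just below it in the picture. I'll use this as a close-up third measurement before going down.

```bash
python3 - <<'E'
from plant import sensors, read_camera
from h import *
c=read_camera("wrist")
for ce,a,st in blobs(c,(0,150,90),(6,255,255),100): print(ce,a,st,ray(c,ce,.088))
for ce,a,st in blobs(c,(7,150,100),(18,255,255),100): print(ce,a,st,ray(c,ce,.0755))
print('cheeks',ray(c,(257,152),.096),ray(c,(257,198),.096),'hub',ray(c,(375,172),.064))
E
```

```text
[258.2 178.3] 444 [247 167  24  24] [0.47688197 0.05063403 0.088     ]
[434.5 195.9] 803 [418 181  34  31] [0.6807225  0.00941283 0.0755    ]
cheeks [0.47816259 0.08086837 0.096     ] [0.47389752 0.03053476 0.096     ] hub [0.61509463 0.04106191 0.064     ]
```

Emit:
play_rows([
  [[1,0.0005,0.0005,-0.03,0],[1,0.0005,0.0005,-0.07,0],[1,0.0005,0.0005,-0.105,0],[1,0.0005,0.0005,-0.12,0],[1,0.0005,0.0005,-0.126,0],[1,0.0005,0.0005,-0.129,0],[1,0.0005,0.0005,-0.132,0],[1,0.0005,0.0005,-0.132,0]],
])

```text
t: 2.7
tool_pos: [0.4761, 0.0515, 0.1019]
orientation: [2.303, 2.135, 0.002]
force: [-2.9, 1.0, 4.8]
opening: 0.0004
```

```bash
python3 - <<'E'
from plant import sensors, read_camera
from h import *
for n in("scene","wrist"):
    c=read_camera(n);im=cv2.cvtColor(c["color"],cv2.COLOR_RGB2BGR)
    if n=="scene": im=cv2.resize(im[110:260,195:395],None,fx=4,fy=4,interpolation=cv2.INTER_CUBIC)
    cv2.imwrite(f"pics/{n}2.png",im)
E
```

```text
(no output)
```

View pics/scene2.png

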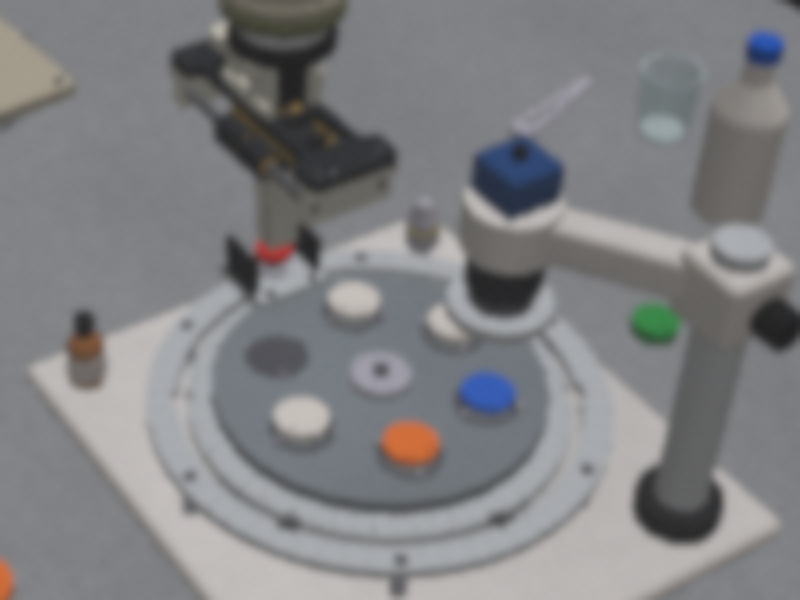

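View pics/wrist2.png

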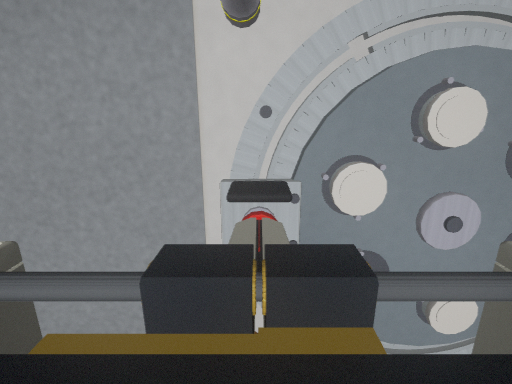

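Contact with the cap is made (4.8 N). The fingers are centred between the cheeks. Pressing in now.

Emit:
play_rows([
  [[1,0,0,-0.003,0],[1,0,0,-0.006,0],[1,0,0,-0.009,0],[1,0,0,-0.011,0],[1,0,0,-0.0125,0],[1,0,0,-0.0125,0],[1,0,0,-0.0125,0]],
])

```text
t: 3.5
tool_pos: [0.4762, 0.0511, 0.0892]
orientation: [2.303, 2.135, 0.002]
force: [-5.0, -0.1, 10.3]
opening: 0.0007
```

```bash
python3 -c "
import numpy as np
A=np.array([.6135,.0385]);P=np.array([.476,.0495])-A
P=P/np.linalg.norm(P)*.138
R=lambda a:np.array([[np.cos(a),-np.sin(a)],[np.sin(a),np.cos(a)]])
D=np.pi/3
f=[R(D*k/16)@P for k in range(17)]
for k in range(1,9):print([*(f[k]-f[0]).round(4),round(D*k/16,3)])
for k in range(9,17):print([*(f[k]-f[8]).round(4),round(D*(k-8)/16,3)])
print(f[16]+A)"
```

```text
[np.float64(-0.0004), np.float64(-0.009), 0.065]
[np.float64(-0.0003), np.float64(-0.018), 0.131]
[np.float64(0.0005), np.float64(-0.027), 0.196]
[np.float64(0.0018), np.float64(-0.036), 0.262]
[np.float64(0.0038), np.float64(-0.0448), 0.327]
[np.float64(0.0063), np.float64(-0.0535), 0.393]
[np.float64(0.0093), np.float64(-0.062), 0.458]
[np.float64(0.0129), np.float64(-0.0703), 0.524]
[np.float64(0.0041), np.float64(-0.008), 0.065]
[np.float64(0.0088), np.float64(-0.0158), 0.131]
[np.float64(0.014), np.float64(-0.0232), 0.196]
[np.float64(0.0196), np.float64(-0.0302), 0.262]
[np.float64(0.0257), np.float64(-0.0369), 0.327]
[np.float64(0.0322), np.float64(-0.0432), 0.393]
[np.float64(0.0391), np.float64(-0.049), 0.458]
[np.float64(0.0463), np.float64(-0.0544), 0.524]
[ 0.53518927 -0.07512847]
```

Emit:
play_rows([
  [[1,-0.0004,-0.009,-0.0005,0.065],[1,-0.0003,-0.018,-0.0005,0.131],[1,0.0005,-0.027,-0.0005,0.196],[1,0.0018,-0.036,-0.0005,0.262],[1,0.0038,-0.0448,-0.0005,0.327],[1,0.0063,-0.0535,-0.0005,0.393],[1,0.0093,-0.062,-0.0005,0.458],[1,0.0129,-0.0703,-0.0005,0.524]],
])

```text
t: 4.3
tool_pos: [0.489, -0.0202, 0.0892]
orientation: [1.668, 2.66, -0.0]
force: [-5.2, -1.2, 14.5]
opening: 0.0004
```

```bash
python3 - <<'E'
from plant import sensors, read_camera
from h import *
for n in("scene","wrist"):
    c=read_camera(n);im=cv2.cvtColor(c["color"],cv2.COLOR_RGB2BGR)
    if n=="scene": im=cv2.resize(im[110:260,195:395],None,fx=4,fy=4,interpolation=cv2.INTER_CUBIC)
    cv2.imwrite(f"pics/{n}3.png",im)
print(sensors.read_state()['force'])
E
```

```text
[-3.33752318 -3.02181616 13.54366865]
```

View pics/scene3.png

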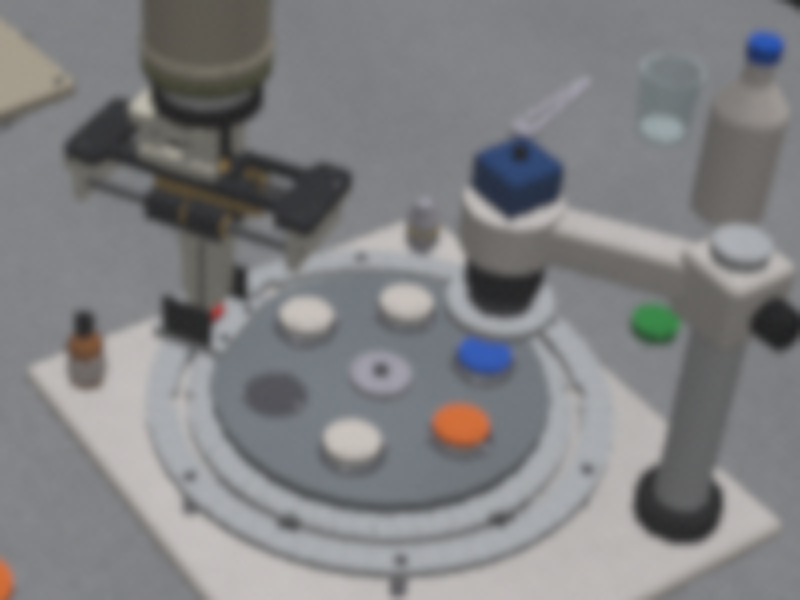

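View pics/wrist3.png

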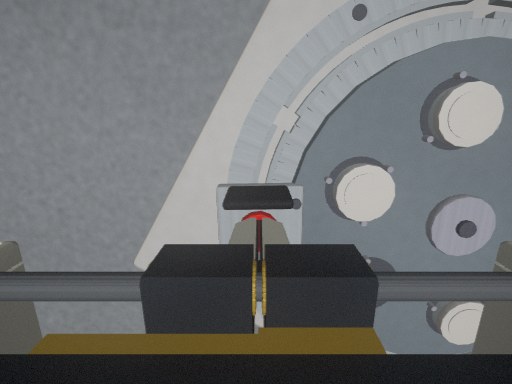

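It's turning as intended: at mid-way the orange dish has moved toward the lens, at (460,425) in the scene crop, and the cap is still centred under the fingers. Second half next.

Emit:
play_rows([
  [[1,0.0041,-0.008,0,0.065],[1,0.0088,-0.0158,0,0.131],[1,0.014,-0.0232,0,0.196],[1,0.0196,-0.0302,0,0.262],[1,0.0257,-0.0369,0,0.327],[1,0.0322,-0.0432,0,0.393],[1,0.0391,-0.049,0,0.458],[1,0.0463,-0.0544,0,0.524]],
])

```text
t: 5.2
tool_pos: [0.5359, -0.0751, 0.0892]
orientation: [0.922, 3.0, -0.002]
force: [-2.9, -2.0, 11.1]
opening: 0.0006
```

```bash
python3 - <<'E'
from plant import sensors, read_camera
from h import *
for n in("scene","wrist","top"):
    c=read_camera(n);im=cv2.cvtColor(c["color"],cv2.COLOR_RGB2BGR)
    if n=="scene":
        for ce,a,st in blobs(c,(7,150,100),(18,255,255),20): print(ce,a,ray(c,ce,.0755))
        im=cv2.resize(im[110:260,195:395],None,fx=4,fy=4,interpolation=cv2.INTER_CUBIC)
    cv2.imwrite(f"pics/{n}4.png",im)
A=np.array([.6135,.0385]);a=np.radians(35.4);print('view',A+.075*np.array([np.cos(a),np.sin(a)]))
s=sensors.read_state();print(s['force'],s['tool_pos'])
E
```

```text
[316.5 207.5] 82 [0.67629358 0.08049868 0.0755    ]
[187.4 256. ] 227 [ 0.62244401 -0.28970989  0.0755    ]
view [0.67463458 0.08194609]
[-1.53210128 -2.97169554 10.44574977] [ 0.53638101 -0.07532598  0.08925837]
```

View pics/scene4.png

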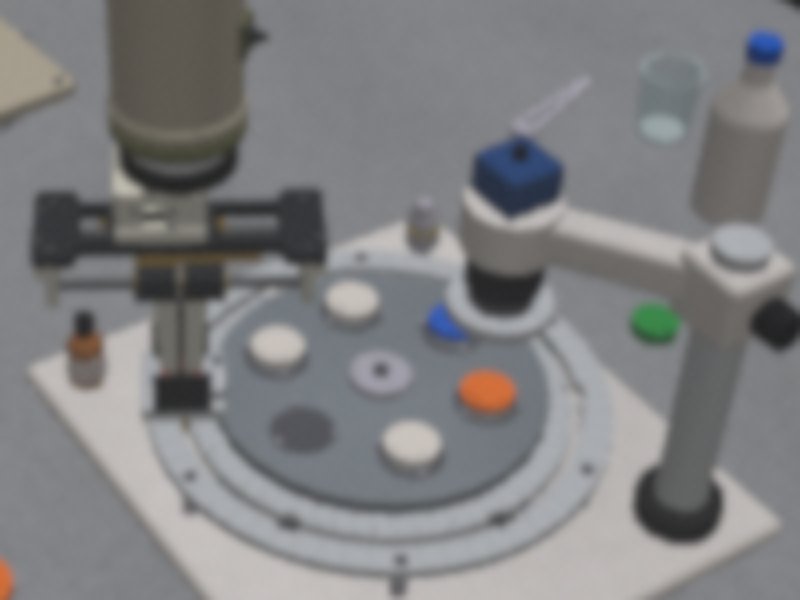

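View pics/wrist4.png

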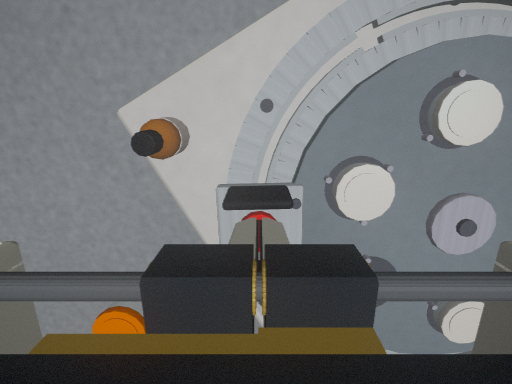

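The orange lid is now at (316.5,207.5) in the scene view, where blue was at the start (316.4,207.6). Lifting straight up to let the plunger spring home.

Emit:
play_rows([
  [[1,0,0,0.001,0],[1,0,0,0.004,0],[1,0,0,0.008,0],[1,0,0,0.012,0],[1,0,0,0.018,0],[1,0,0,0.035,0],[1,0,0,0.07,0],[1,0,0,0.11,0]],
])

```text
t: 6.15
tool_pos: [0.5332, -0.0731, 0.1968]
orientation: [-0.925, -2.998, 0.0]
force: [1.3, 0.2, 0.6]
opening: 0.0003
```

Emit:
play_rows([
  [[1,-0.02,0,0.02,0],[1,-0.06,0,0.04,0],[1,-0.1,0,0.04,0],[1,-0.13,0,0.04,0],[1,-0.13,0,0.04,0]],
])

```text
t: 6.65
tool_pos: [0.4023, -0.0733, 0.2376]
orientation: [0.927, 3.002, -0.0]
force: [0.4, 0.9, 0.8]
opening: 0.0007
```

```bash
python3 - <<'E'
from plant import sensors, read_camera
from h import *
c={}
for n in("scene","top","wrist"):
    c[n]=read_camera(n);im=cv2.cvtColor(c[n]["color"],cv2.COLOR_RGB2BGR)
    x,y=(160,85) if n=="top" else (195,110)
    if n!="wrist":im=cv2.resize(im[y:y+150,x:x+200],None,fx=4,fy=4,interpolation=cv2.INTER_CUBIC)
    cv2.imwrite(f"pics/{n}5.png",im)
    for nm,lo,hi,z in(("red",(0,150,90),(6,255,255),.088),("orange",(7,150,100),(18,255,255),.0755)):
        for ce,a,st in blobs(c[n],lo,hi,20): print(n,nm,ce,a,st,ray(c[n],ce,z))
s=sensors.read_state();print(s['force'],s['tool_pos'],s['t'])
E
```

```text
scene red [239.7 198.8] 49 [236 196   8   7] [ 0.53737704 -0.07684602  0.088     ]
scene red [436.4 320.9] 25 [434 319   6   5] [1.0922722  0.03920063 0.088     ]
scene red [430.8 325.4] 24 [428 323   6   6] [1.09208371 0.02070372 0.088     ]
scene red [425. 330.] 23 [423 328   5   5] [1.09180258 0.0020065  0.088     ]
scene orange [316.5 207.7] 83 [311 204  12   8] [0.67688791 0.07995889 0.0755    ]
scene orange [187.4 256. ] 226 [178 249  19  15] [ 0.62244401 -0.28970989  0.0755    ]
top red [274.2 189.9] 65 [270 186   9   9] [ 0.53615187 -0.0757416   0.088     ]
top orange [336.1 180.6] 238 [328 172  17  18] [ 0.56596193 -0.25398978  0.0755    ]
wrist orange [262.3 210.4] 92 [254 206  17  11] [ 0.4419623  -0.09263294  0.0755    ]
wrist orange [473.3 268.1] 163 [460 264  27   8] [0.66097683 0.08781084 0.0755    ]
[ 0.50493069  0.41616301 -0.42093135] [ 0.40517513 -0.07356111  0.23781403] 6.8
```

View pics/scene5.png

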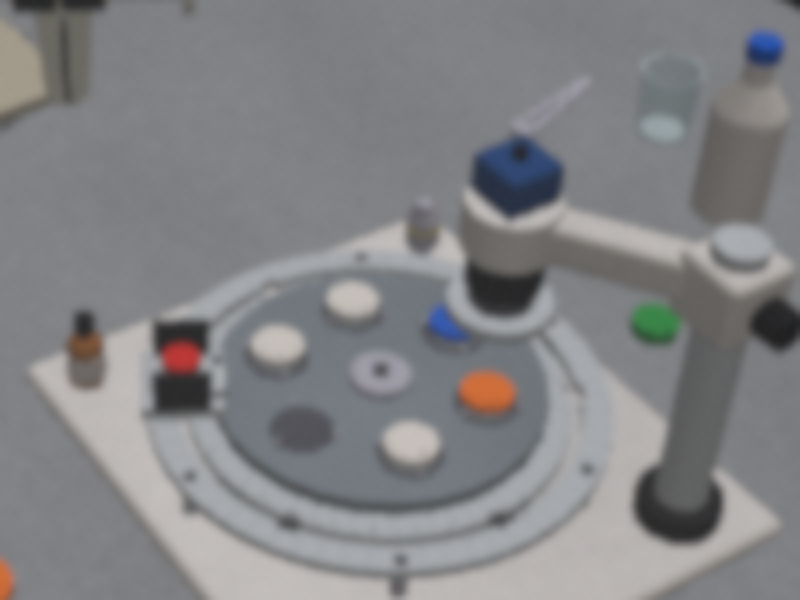

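View pics/top5.png

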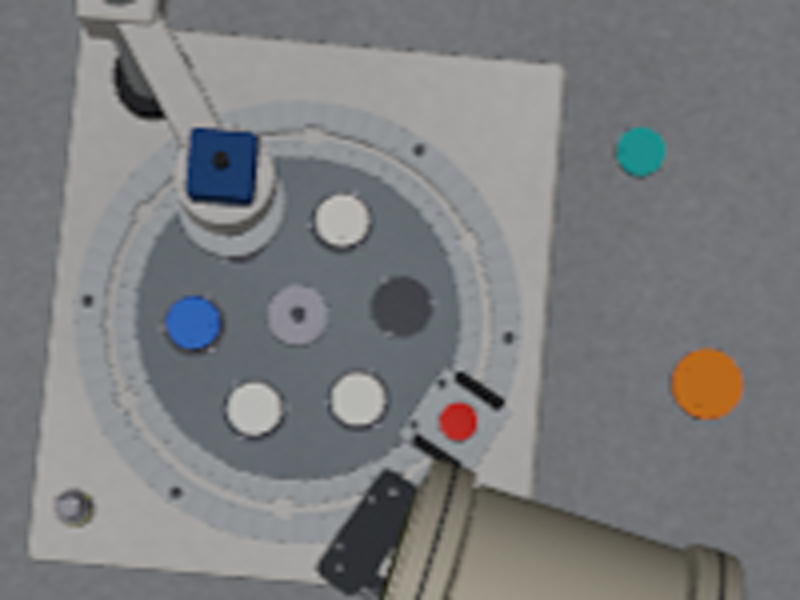

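View pics/wrist5.png

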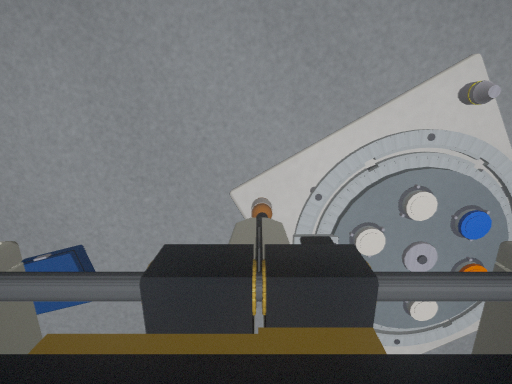

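```bash
python3 - <<'E'
from plant import read_camera
from h import *;import pickle
T=read_camera("top");S=read_camera("scene");d=pickle.load(open("d0.pkl","rb"))
def rz(c,ce):
    K,R,t=cam(c);u,v=np.round(ce).astype(int);z=np.median(c["range_z"][v-1:v+2,u-1:u+2]);p=np.linalg.inv(K)@np.array([u,v,1.])*z;return R.T@(p-t)
print('now',tri(T,(274.2,189.9),S,(239.7,198.8)),rz(T,(274.2,189.9)),rz(S,(239.7,198.3)))
print('start',rz(d["top"],(229.6,210.7)),rz(d["scene"],(263.1,171.7)))
E
```

```text
now [ 0.53621887 -0.07593057  0.08668266] [ 0.53566811 -0.07503484  0.08997085] [ 0.53360855 -0.07324889  0.08632571]
start [0.47557066 0.04792863 0.08756137] [0.47955752 0.0464859  0.08719541]
```

The cap height reads 86–90 mm, against 88 mm when home and about 78 mm if it were caught, so the plunger is up. Handing in.

```bash
python3 -c "
from plant import robot
print(robot.close_job())"
```

```text
the job is handed in; nothing more can be done
None
```

The orange-lid dish is now under the lens and the plunger has sprung up home in the next hole. I pressed it in with the closed fingertips, pushed the table 60° anticlockwise with it, then lifted straight up and backed away. I handed the job in at about 7 s on the robot's clock.

**Dish position:** the orange lid now shows at (316.5, 207.7) in the scene view, where the blue lid showed at the start (316.4, 207.6). The lens hides it from the top camera, so this check rests on the scene view alone.

**Plunger:** the cap is within about 2 mm of where the next hole should put it. Its height reads 86–90 mm depending on the method, against 88 mm when home and about 78 mm if it were caught. Those readings disagree by a few millimetres, but all of them point to home.

**Surroundings:** in the last pictures the bottle, objective and other dishes look undisturbed. The robot is clear of everything, with wrist force under 1 N on each axis. No check failed.

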